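# Put the labware back into its foam nests

## Task

Put the four closed containers away in their white foam nests: the wide round jar in the wide round nest, the small round pot in the small round nest, the square bottle in the square nest and the long slide box in the oblong nest, each upright and fully down on the floor of its recess. Set them down gently, do not drop them, and leave the glass beaker and the black timer where they stand.

Things in the scene. Friction and masses are not known exactly. Their poses are not given: they have to be found in the camera images.
- jar: Wide round jar of pale plastic with a grey screw lid, standing upright: diameter 58 mm, total height 74 mm (lid from 60 mm up), about 0.16 kg. Origin: centre of its underside; z up.
- pot: Small round sample pot of the same pale plastic with a grey lid, standing upright: diameter 32 mm, total height 62 mm (lid from 51 mm up), about 0.05 kg. Origin: centre of its underside; z up.
- bottle: Square bottle of the same pale plastic, standing upright: body 46 x 46 mm and 58 mm high, then a short neck and a round grey cap of diameter 26 mm, total height 78 mm, about 0.13 kg. Origin: centre of its underside; x and y are normal to its flat sides, z up.
- slidebox: Long slide box of the same pale plastic with a grey lid, standing on its narrow base: 80 mm along its x, 34 mm along its y, 56 mm high (lid from 40 mm up, closed and solid with the box), about 0.10 kg. Origin: centre of its underside; z up.
- nest_jar: Wide round nest of white foam (ring-shaped block, outer diameter 96 mm) with a round recess of diameter 74 mm. Fixed to the bench, 25 mm high; the recess is 15 mm deep, so its floor lies 10 mm above the bench; walls 11 mm thick. Origin: centre of its underside, on the bench; z up.
- nest_pot: Small round nest of white foam (outer diameter 70 mm) with a round recess of diameter 48 mm. Fixed to the bench, 25 mm high; the recess is 15 mm deep, so its floor lies 10 mm above the bench; walls 11 mm thick. Origin: centre of its underside, on the bench; z up.
- nest_bottle: Square nest of white foam (outer 84 x 84 mm) with a square recess 62 x 62 mm, sides along its x and y. Fixed to the bench, 25 mm high; the recess is 15 mm deep, so its floor lies 10 mm above the bench; walls 11 mm thick. Origin: centre of its underside, on the bench; z up.
- nest_slidebox: Oblong nest of white foam (outer 118 x 72 mm) with a recess 96 mm along its x by 50 mm along its y. The slide box fits either way round. Fixed to the bench, 25 mm high; the recess is 15 mm deep, so its floor lies 10 mm above the bench; walls 11 mm thick. Origin: centre of its underside, on the bench; z up.
- beaker: Loose, empty clear glass beaker, diameter 62 mm, 62 mm high; leave it alone. Origin: centre of its underside.
- timer: Loose black digital timer lying flat, 58 x 66 mm, 22 mm high; leave it alone. Origin: centre of its underside.
Things that resemble listed ones, but are neither listed nor needed, are in the scene too. What is shaped like the pot but yellow is not meant. What is shaped like the nest_jar but purple is not meant.

How it is judged (in metres and radians):
At the end, for the whole second after the job is handed in: Each container in its own nest: centre within 13 mm of the nest's, underside 6 to 14 mm above the nest's underside (on the recess floor), upright within 0.1 rad, at rest (under 0.02 m/s). Beaker and timer within 30 mm of their start, upright within 0.2 rad (horizontal distance between jar and nest_jar below 0.013 m and z of jar in the frame of nest_jar between 0.006 and 0.014 m and angle between each of jar, pot, bottle, slidebox's own z axis and vertical below 0.1 rad and linear speed of each of jar, pot, bottle, slidebox below 0.02 m/s and horizontal distance between pot and nest_pot below 0.013 m and z of pot in the frame of nest_pot between 0.006 and 0.014 m and horizontal distance between bottle and nest_bottle below 0.013 m and z of bottle in the frame of nest_bottle between 0.006 and 0.014 m and horizontal distance between slidebox and nest_slidebox below 0.013 m and z of slidebox in the frame of nest_slidebox between 0.006 and 0.014 m and distance of each of beaker, timer from where it was at the start of the episode below 0.03 m and angle between each of beaker, timer's own z axis and vertical below 0.2 rad); the robot touches nothing.
It fails at once if a container is dropped or flung (moves faster than 0.8 m/s while not gripped, a fall of about 30 mm) ((linear speed of jar above 0.8 m/s and contact force between the fingers and jar below 0.05 N) or (linear speed of pot above 0.8 m/s and contact force between the fingers and pot below 0.05 N) or (linear speed of bottle above 0.8 m/s and contact force between the fingers and bottle below 0.05 N) or (linear speed of slidebox above 0.8 m/s and contact force between the fingers and slidebox below 0.05 N)).
It fails at once if the beaker or the timer is pushed more than 30 mm or tipped more than 0.2 rad (distance of any of beaker, timer from where it was at the start of the episode above 0.03 m or angle between any of beaker, timer's own z axis and vertical above 0.2 rad).
It also fails if it takes over 112 s, if anything falls off the work surface, if the arm or the gripper's body presses on something with over 40 N, if the wrist force passes 120 N, or if a joint passes its speed limit or range.

## Robot

A 6-joint arm with a two-finger parallel gripper is mounted at the origin on the work surface. World frame = base frame: x ahead of the robot, y to its left, z up, the work surface at z = 0. Lengths are in mm, angles in rad, forces in N, time in s.
With the tool pointing down it reaches from about 350 to 775 mm from the base axis. Payload 7.3 kg.
Tool frame: the origin (TCP) lies on the front face of the gripper's body, between the roots of the fingers; the fingertips stand 66 mm ahead of it and the grasp point (between the pads) lies 47 mm ahead of it (bot.tip_extent is the distance from the TCP to the fingertips, in mm); z points along the fingers, y is the line along which they close (so a half turn about z gives the same grasp; the last joint's range is limited). The gripper opens to 92 mm and grips with 3 to 60 N. Pads are 19 mm wide; open, the fingers measure 130 mm over their backs; the gripper's body (75 mm by 190 mm) begins 47 mm behind the grasp point.
Start: joints at [1.178, 0.342, 1.524, -0, 1.275, -0.146], TCP at [128.24, 509.11, 292.241] pointing down, gripper open.
Joint ranges: [-2.53, 2.53], [-0.77, 2.02], [0.04, 2.7], [-1, 4.14], [0.28, 2.66], [-3.11, 3.11]. Speed limits (rad/s): [2.57, 2.57, 3.14, 3.14, 3.14, 3.14].

## Interface

Orientations are given as [roll, pitch, yaw] about the fixed x, y, z axes, in that order (R = Rz(yaw) Ry(pitch) Rx(roll)).
In Python, from plant import readout, viewer, order, bot gives the robot as it stands.
- The arm moves only by the shell command python3 -m creep 'ROWS'. ROWS is text: rows parted by semicolons, each of 7 numbers parted by spaces: the shift along the world's x, y, z in m, then the turn, a rotation vector about the world's x, y, z in rad, then the opening in per cent of the stroke, from 0 (shut) to 100 (fully open). A call has 1 to 8 rows; each row shifts and turns the commanded pose from where the row before left it; what a row does not reach is not made up. A row lasts 1/12 s, in which the tool goes at most 41.7 mm and 7.16 degrees, less where a joint would pass 70% of its speed; a pose out of reach is approached as far as the arm can. A call is refused whole if a number of a shift passes 0.0417 or a number of a turn 0.125, either way. A call with a gripper value outside its range is refused whole. The fingers move at their own pace and stop on an object; the grip force is fixed at half the most. Time passes only in rows, so rows that do not move let the fingers close. It gives the time, the measured TCP pose, the force, the opening and the grip force at its end, in the units of the state.
- readout.get_obs(): the state, without advancing time (a new reading comes with each control period).
- viewer.capture(name): name is "scene" or "side" or "wrist"; returns the picture (420x560x3 uint8, red, green, blue); there is no depth.
- viewer.camera_info(name): a dict with "fx", "fy", "cx", "cy" (pixels), "origin" and "rotation" of the camera in the world. Camera axes: x right, y up, looking along -z (the intrinsics and any distortion apply to the point x, -y, -z); pixel columns grow to the right and rows downward; lengths in mm; the calibration is good to about 2 mm. A picture is of the moment at which its call begins: read the wrist's pose just before it. camera_info takes no time and is no camera call; for the wrist camera it gives the pose at the moment of the call.
- order.close_job(): hands the job in; it is judged then, once.
The state is a dict: "time": time; "joint_positions": joint angles; "dq": joint speeds; "tau": joint torques, N m; "tool_pos": TCP position; "tcp_rot": TCP orientation; "contact_force": force on the tool from outside, world axes, zero at the start; "moment": the same for the moment, N m; "grip_width": finger opening in mm; "finger_force": force on a finger pad.
Only numpy, scipy, OpenCV 4.12 (cv2) and the standard library are available. Lean on these libraries where they do the work, as an engineer would, in place of code of your own. Each camera call takes 0.05 s, during which the arm holds its last target. There are 200 camera calls.

## Working session

There is one attempt and no reset: what is moved stays moved. The work goes in short steps, Python scripts to look and compute and a shell command to move; the robot and the scene stay as the last step left them, time stands still between calls to the robot, and variables do not carry over. Pictures are saved under pics/ and viewed, at most 14 in all, crops included, and the job is handed in when it is done.

```bash
ls; mkdir -p pics
python3 - <<'E'
from plant import readout, viewer, order, bot
import cv2
for n in("scene","side","wrist"):
    i=viewer.camera_info(n); print(n,i)
    im=viewer.capture(n); cv2.imwrite(f"pics/{n}0.png",cv2.resize(im[:,:,::-1],(800,600),interpolation=cv2.INTER_CUBIC))
o=readout.get_obs(); print(o["time"],o["tool_pos"],o["tcp_rot"],o["grip_width"])
E
```

```text
pics
scene {'fx': 472.7184653074771, 'fy': 472.7184653074771, 'cx': 277.2961857025152, 'cy': 209.42750103284348, 'origin': array([1047.60140265, -219.92867003,  867.20467385]), 'rotation': array([0.65471667, 0.00797513, 1.2059447 ])}
side {'fx': 421.1146029720654, 'fy': 421.1146029720654, 'cx': 280.14600804901215, 'cy': 205.03844949404746, 'origin': array([431.44093699, 633.60892205, 794.21531901]), 'rotation': array([ 7.09225282e-01,  2.04685009e-03, -3.06512275e+00])}
wrist {'fx': 343.1776725975369, 'fy': 343.1776725975369, 'cx': 286.49561632962104, 'cy': 211.548866570415, 'origin': array([ 56.04420684, 527.54638472, 384.2746234 ]), 'rotation': array([-2.80671682e-01,  1.10426352e-03,  1.32403741e+00])}
0.15 [128.15822784 508.87861192 291.71510304] [-3.14043420e+00 -1.46976478e-04  2.89480579e+00] 92.0672949699309
```

View pics/scene0.png

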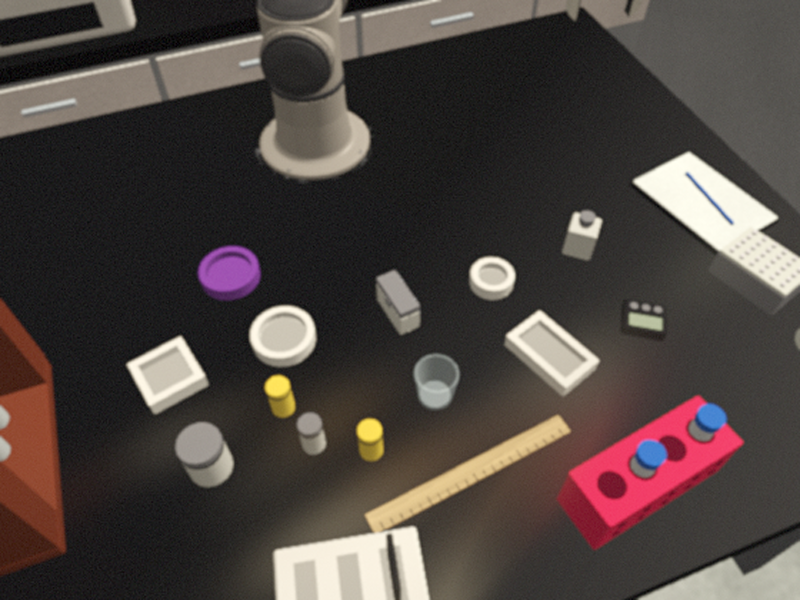

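View pics/side0.png

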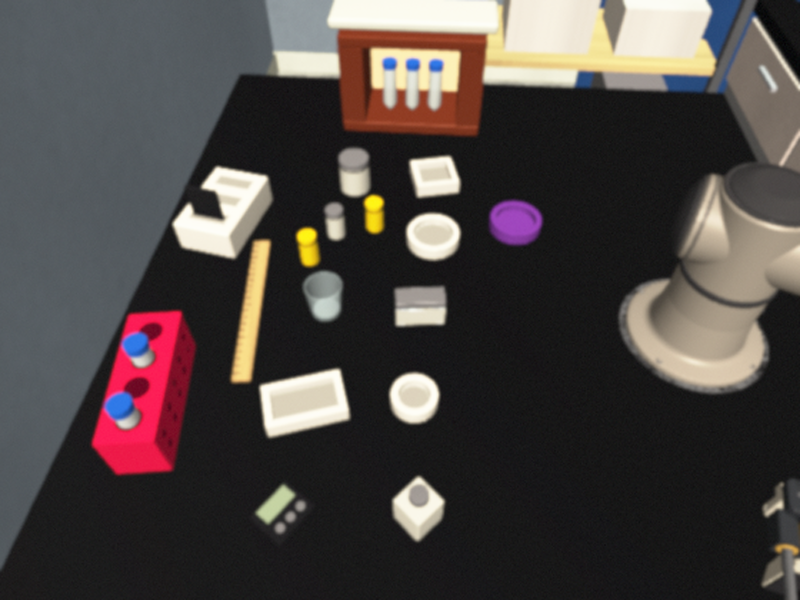

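The scene view (800 px scale) shows these:
- **Jar and pot:** the jar is at (205,455). The grey-lid pot is at (311,433), with yellow look-alikes at (281,396) and (370,440).
- **Bottle and slide box:** the bottle is at (583,235) and the slide box at (398,302).
- **Nests:** the white jar nest is at (283,335), with a purple look-alike at (229,272). The pot nest is at (492,277), the bottle nest at (167,374) and the slide box nest at (551,351).
- **Leave alone:** the beaker is at (437,381) and the timer at (645,318).

I'll fit model silhouettes in both cameras and overlay them.

```bash
cat > vis.py <<'E'
import numpy as np, cv2
from scipy.spatial.transform import Rotation as R
from scipy.optimize import minimize
from plant import viewer
def proj(i,P):
    Rm=R.from_euler('xyz',i['rotation']).as_matrix()
    q=(np.asarray(P,float)-i['origin'])@Rm
    return np.c_[i['cx']+i['fx']*q[:,0]/-q[:,2], i['cy']-i['fy']*q[:,1]/-q[:,2]]
def unproj(i,u,v,z):
    Rm=R.from_euler('xyz',i['rotation']).as_matrix()
    d=Rm@[(u-i['cx'])/i['fx'],-(v-i['cy'])/i['fy'],-1]
    return i['origin']+d*(z-i['origin'][2])/d[2]
t=np.linspace(0,2*np.pi,40)
cyl=lambda r,a,b:np.r_[np.c_[r*np.cos(t),r*np.sin(t),0*t+a],np.c_[r*np.cos(t),r*np.sin(t),0*t+b]]
box=lambda x,y,a,b:np.array([[sx*x/2,sy*y/2,z] for sx in(-1,1) for sy in(-1,1) for z in(a,b)])
# name: (parts, initial scene pixel (800 scale) of centre, z of that)
M={'jar':([cyl(29,0,74)],(205,455),37),'pot':([cyl(16,0,62)],(312,434),31),
'bottle':([box(46,46,0,58),cyl(13,50,78)],(582,240),29),'slidebox':([box(80,34,0,56)],(398,302),28),
'nest_jar':([cyl(48,0,25)],(283,335),12),'nest_pot':([cyl(35,0,25)],(492,278),12),
'nest_bottle':([box(84,84,0,25)],(167,374),12),'nest_slidebox':([box(118,72,0,25)],(551,352),12)}
def place(parts,p):
    c,s=np.cos(p[2]),np.sin(p[2]);Rz=np.array([[c,-s,0],[s,c,0],[0,0,1]])
    return [q@Rz.T+[p[0],p[1],0] for q in parts]
def sil(i,parts,p,S=4,shape=(420,560)):
    m=np.zeros((shape[0]*S,shape[1]*S),np.uint8)
    for q in place(parts,p):
        h=cv2.convexHull(((proj(i,q)+.5)*S).astype(np.float32)).astype(np.int32); cv2.fillConvexPoly(m,h,1)
    return m
E
cat > fit.py <<'E'
from vis import *
infos={n:viewer.camera_info(n) for n in('scene','side')}
ims={n:np.mean([viewer.capture(n).astype(float) for _ in range(2)],0) for n in infos}
S=4; masks={}
for n,im in ims.items():
    g=cv2.resize(im.astype(np.float32),None,fx=S,fy=S,interpolation=cv2.INTER_CUBIC)
    sat=g.max(2)-g.min(2)
    masks[n]=((g.max(2)>85)&(sat<70)).astype(np.uint8)
def fit(name,cams):
    parts,px,z=M[name]; s=1/1.42857
    p0=unproj(infos['scene'],px[0]*s,px[1]*s,z)[:2]
    best=None
    def iou(p):
        r=[]
        for n in cams:
            m=sil(infos[n],parts,p); ys,xs=np.nonzero(m)
            a,b,c,d=ys.min()-32,ys.max()+32,xs.min()-32,xs.max()+32
            t=masks[n][a:b,c:d]; 
            lab=cv2.connectedComponents(t)[1]; mm=m[a:b,c:d]
            k=np.bincount(lab[mm>0]); k[0]=0; t=lab==k.argmax()
            r.append((t&(mm>0)).sum()/(t|(mm>0)).sum())
        return -np.mean(r)
    rnd=name in('jar','pot','nest_jar','nest_pot')
    per=np.pi/2 if 'bottle' in name else np.pi
    for y in ([0] if rnd else np.arange(0,per,np.pi/8)):
        f=lambda p:iou([p[0],p[1],0 if rnd else p[2]])
        x0=np.r_[p0,y]; 
        o=minimize(f,x0,method='Nelder-Mead',options=dict(initial_simplex=x0+np.array([[0,0,0],[12,0,0],[0,12,0],[0,0,.25]]),maxiter=70))
        if best is None or o.fun<best.fun: best=o
    return best
out={}
for n in M:
    rs=[]
    for cams in(['scene'],['side'],['scene','side']):
        b=fit(n,cams); rs.append(b)
    print(n,[(b.x.round(2).tolist(),round(-b.fun,3)) for b in rs]); out[n]=rs[2].x
np.save('poses.npy',out,allow_pickle=True)
for n,im in ims.items():
    K=4; v=cv2.resize(im[:,:,::-1].astype(np.uint8),None,fx=K,fy=K,interpolation=cv2.INTER_CUBIC)
    for k,p in out.items():
        cs,_=cv2.findContours(sil(infos[n],M[k][0],p,K),0,2); cv2.drawContours(v,cs,-1,(0,0,255),1)
    if n=='scene': cv2.imwrite('pics/fitA.png',cv2.resize(v[560:1400,340:1920],(800,425),interpolation=cv2.INTER_AREA))
    else: cv2.imwrite('pics/fitB.png',cv2.resize(v[400:1530,650:1550],(478,600),interpolation=cv2.INTER_AREA))
E
time python3 fit.py
```

```text
jar [([599.14, -326.46, 0.17], np.float64(0.929)), ([599.75, -324.48, 0.02], np.float64(0.938)), ([599.93, -326.21, 0.29], np.float64(0.932))]
pot [([618.28, -185.6, 0.11], np.float64(0.908)), ([618.38, -185.73, 0.16], np.float64(0.903)), ([618.36, -186.07, 0.09], np.float64(0.905))]
bottle [([431.38, 342.38, 0.75], np.float64(0.931)), ([433.44, 340.13, 0.84], np.float64(0.959)), ([433.05, 340.78, 0.76], np.float64(0.923))]
slidebox [([448.68, 3.97, 0.13], np.float64(0.976)), ([449.38, 4.43, 3.29], np.float64(0.958)), ([448.67, 4.05, 0.14], np.float64(0.963))]
nest_jar [([433.64, -178.82, 0.0], np.float64(0.935)), ([435.71, -178.41, 0.14], np.float64(0.906)), ([434.41, -179.04, 0.12], np.float64(0.92))]
nest_pot [([447.15, 169.42, 0.01], np.float64(0.913)), ([448.34, 168.29, 0.15], np.float64(0.909)), ([447.79, 169.02, 0.08], np.float64(0.909))]
nest_bottle [([438.91, -356.3, 1.79], np.float64(0.9)), ([438.83, -355.59, 1.9], np.float64(0.872)), ([438.47, -356.97, 0.31], np.float64(0.884))]
nest_slidebox [([605.0, 188.8, 0.32], np.float64(0.666)), ([609.71, 188.28, 3.45], np.float64(0.898)), ([606.78, 188.38, 3.46], np.float64(0.775))]
real	2m41.786s
user	2m44.662s
sys	0m8.359s
```

View pics/fitA.png

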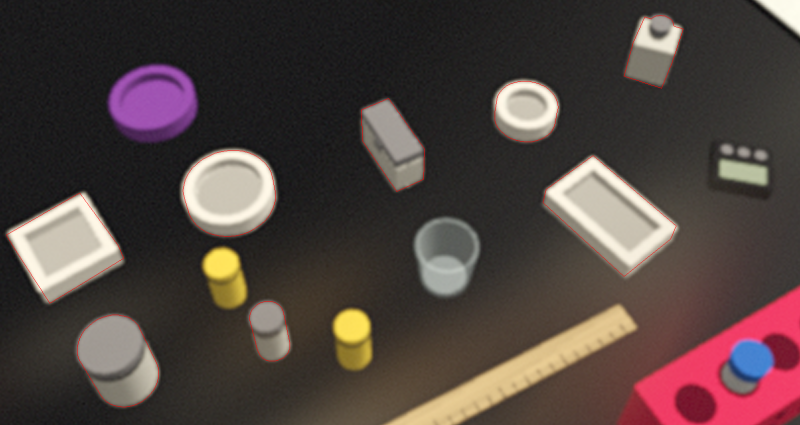

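View pics/fitB.png

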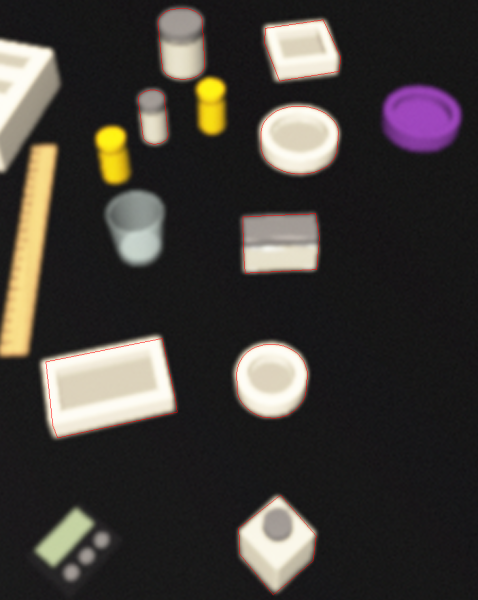

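The overlays hug all eight outlines in both views, and the pot and jar nest chosen are the non-yellow and white ones. Next I'll check the neighbours' clearances and take the bottle first.

```bash
python3 - <<'E'
from vis import *
i=viewer.camera_info('scene')
for n,u,v,z in(('yel1',281,396,31),('yel2',370,440,31),('beaker',437,381,31),('timer',645,318,11)):
    print(n,unproj(i,u*.7,v*.7,z)[:2].round())
E
python3 -m creep '0.0417 -0.024 0 0 0 -0.12 100;0.0417 -0.024 0 0 0 -0.12 100;0.0417 -0.024 0 0 0 -0.12 100;0.0417 -0.024 0 0 0 -0.12 100;0.0417 -0.024 0 0 0 -0.085 100;0.0417 -0.024 0 0 0 0 100;0.0417 -0.024 0 0 0 0 100;0.013 0 0 0 0 0 100'
python3 -m creep '0 0 -0.03 0 0 0 100;0 0 -0.03 0 0 0 100;0 0 0 0 0 0 100;0 0 0 0 0 0 100'
```

```text
yel1 [ 547. -210.]
yel2 [ 656. -115.]
beaker [604.   5.]
timer [606. 357.]
time: 1.02
tool_pos: [398.2, 360.1, 292.2]
tcp_rot: [3.141, 0.002, 2.325]
contact_force: [0.0, 0.5, -0.2]
grip_width: 91.7
finger_force: 0.0
time: 1.35
tool_pos: [393.5, 363.2, 231.5]
tcp_rot: [-3.138, -0.001, 2.33]
contact_force: [-1.3, -0.1, 0.9]
grip_width: 91.9
finger_force: 0.0
```

```bash
python3 -m creep '0.02 -0.011 0 0 0 0 100;0.0195 -0.0114 0 0 0 0 100;0 0 -0.025 0 0 0 100;0 0 -0.025 0 0 0 100;0 0 -0.02 0 0 0 100;0 0 0 0 0 0 100;0 0 0 0 0 0 100'
python3 - <<'E'
from vis import *
i=viewer.camera_info('wrist');im=viewer.capture('wrist')
cv2.imwrite('pics/w1.png',im[:,:,::-1])
E
```

```text
time: 1.93
tool_pos: [433.8, 341.8, 163.6]
tcp_rot: [3.141, 0.0, 2.33]
contact_force: [-0.1, 0.4, -0.6]
grip_width: 91.7
finger_force: 0.0
```

View pics/w1.png

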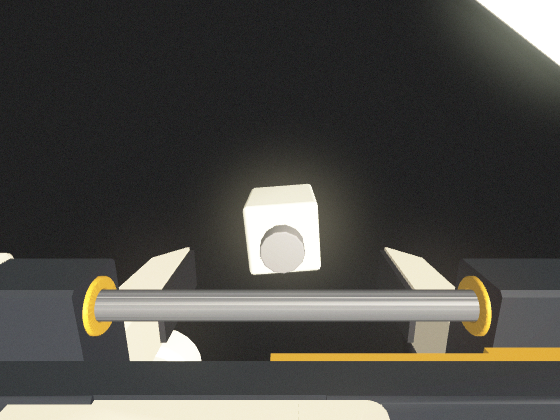

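The bottle sits centred (282,230) and aligned between the fingers at x≈190 and x≈385. I'll descend and grip.

```bash
python3 -m creep '0 -0.001 -0.025 0 0 0 100;0 0 -0.025 0 0 0 100;0 0 -0.0235 0 0 0 100;0 0 0 0 0 0 0;0 0 0 0 0 0 0;0 0 0 0 0 0 0;0 0 0 0 0 0 0;0 0 0 0 0 0 0'
python3 -m creep '0 0 0 0 0 0 0;0 0 0 0 0 0 0;0 0 0 0 0 0 0;0 0 0 0 0 0 0'
```

```text
time: 2.65
tool_pos: [434.4, 340.8, 90.6]
tcp_rot: [3.138, 0.001, 2.33]
contact_force: [0.2, -0.5, -0.2]
grip_width: 62.9
finger_force: 0.0
time: 2.98
tool_pos: [433.6, 340.3, 89.3]
tcp_rot: [3.141, 0.0, 2.33]
contact_force: [-0.6, -1.2, 5.5]
grip_width: 46.3
finger_force: 29.4
```

```bash
python3 -m creep '0 0 0.02 0 0 0 0;0 0 0.03 0 0 0 0;0 0 0.03 0 0 0 0;0 0 0.03 0 0 0 0;0 0 0.02 0 0 0 0;0 -0.015 0 0 0 0 0;0 -0.025 0 0 0 0 0;0 -0.03 0 0 0 0 0' | tail -5
python3 -m creep '0 -0.033 0 0 0 -0.05 0;0 -0.033 0 0 0 -0.05 0;0 -0.033 0 0 0 -0.05 0;0 -0.033 0 0 0 -0.05 0;0 -0.033 0 0 0 -0.05 0;0 -0.033 0 0 0 -0.05 0;0 -0.033 0 0 0 -0.05 0;0 -0.033 0 0 0 -0.05 0'
python3 -m creep '0 -0.033 0 0 0 -0.05 0;0 -0.033 0 0 0 0 0;0 -0.033 0 0 0 0 0;0 -0.033 0 0 0 0 0;0 -0.033 0 0 0 0 0;0 -0.033 0 0 0 0 0;0 -0.033 0 0 0 0 0;0 -0.025 0 0 0 0 0'
python3 -m creep '0.002 -0.025 0 0 0 0 0;0 -0.02 0 0 0 0 0;0 -0.015 0 0 0 0 0;0 0 0 0 0 0 0;0 0 0 0 0 0 0'
```

```text
tool_pos: [433.3, 270.3, 218.9]
tcp_rot: [3.141, 0.0, 2.332]
contact_force: [0.7, -0.2, -0.6]
grip_width: 46.7
finger_force: 29.4
time: 4.32
tool_pos: [433.1, 4.7, 218.6]
tcp_rot: [-3.142, -0.0, 1.927]
contact_force: [0.3, -0.7, -1.6]
grip_width: 46.8
finger_force: 29.4
time: 4.98
tool_pos: [433.1, -252.3, 218.5]
tcp_rot: [-3.142, 0.0, 1.879]
contact_force: [0.0, 0.5, -1.6]
grip_width: 46.6
finger_force: 29.4
time: 5.4
tool_pos: [435.2, -309.8, 218.3]
tcp_rot: [-3.141, -0.001, 1.879]
contact_force: [0.7, 0.5, -1.5]
grip_width: 46.4
finger_force: 29.4
```

```bash
python3 -m creep '0.0015 -0.023 0 0 0 0 0;0.002 -0.0237 0 0 0 0 0;0 0 -0.03 0 0 0 0;0 0 -0.03 0 0 0 0;0 0 -0.025 0 0 0 0;0 0 -0.01 0 0 0 0;0 0 0 0 0 0 0;0 0 0 0 0 0 0'
python3 - <<'E'
from vis import *
im=viewer.capture('scene')
cv2.imwrite('pics/s2.png',cv2.resize(im[190:330,60:230,::-1],None,fx=4,fy=4,interpolation=cv2.INTER_CUBIC))
E
```

```text
time: 6.07
tool_pos: [439.5, -355.9, 124.3]
tcp_rot: [3.141, -0.0, 1.881]
contact_force: [0.3, 0.1, -0.3]
grip_width: 46.9
finger_force: 29.4
```

View pics/s2.png

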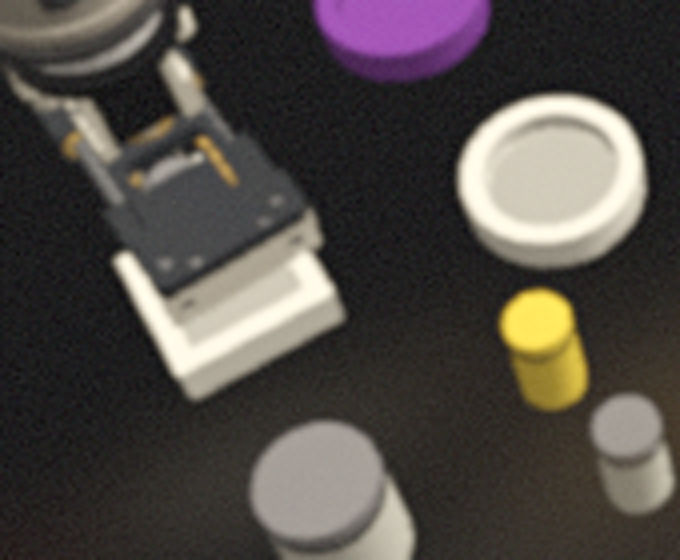

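The gripper body is parallel to the square nest and above it. I'll lower gently to the floor, release, then rise.

```bash
python3 -m creep '0 0 -0.01 0 0 0 0;0 0 -0.008 0 0 0 0;0 0 -0.004 0 0 0 0;0 0 -0.003 0 0 0 0;0 0 0 0 0 0 0;0 0 0 0 0 0 0'
```

```text
time: 6.62
tool_pos: [439.0, -356.4, 99.3]
tcp_rot: [3.141, -0.0, 1.88]
contact_force: [-1.9, 2.5, 5.0]
grip_width: 46.3
finger_force: 29.4
```

```bash
python3 -m creep '0 0 0 0 0 0 70;0 0 0 0 0 0 70;0 0 0 0 0 0 100;0 0 0 0 0 0 100;0 0 0 0 0 0 100;0 0 0.03 0 0 0 100;0 0 0.04 0 0 0 100;0 0 0.03 0 0 0 100' | tail -5
python3 -m creep '0.02 0.005 0 0 0 0 100;0.03 0.006 0 0 0 0 100;0.03 0.006 0 0 0 0 100;0.03 0.006 0 0 0 0 100;0.03 0.006 0 0 0 0 100;0.02 0.001 0 0 0 0 100;0 0 0 0 0 0 100;0 0 0 0 0 0 100'
```

```text
tool_pos: [439.1, -356.6, 200.6]
tcp_rot: [3.141, 0.0, 1.88]
contact_force: [1.5, -0.9, 0.6]
grip_width: 91.0
finger_force: 0.0
time: 7.95
tool_pos: [599.4, -325.9, 197.8]
tcp_rot: [-3.141, -0.001, 1.881]
contact_force: [-0.6, 0.3, -0.5]
grip_width: 91.9
finger_force: 0.0
```

```bash
python3 -m creep '0 0 -0.025 0 0 0 100;0 0 -0.025 0 0 0 100;0 0 0 0 0 0 100;0 0 0 0 0 0 100' | head -2
python3 - <<'E'
from vis import *
a=viewer.capture('wrist');b=viewer.capture('side')
cv2.imwrite('pics/w3.png',np.hstack([cv2.resize(a[:,:,::-1],(440,330)),cv2.resize(b[90:200,190:310,::-1],(360,330),interpolation=cv2.INTER_CUBIC)]))
E
```

```text
time: 8.28
tool_pos: [597.5, -326.5, 147.8]
```

View pics/w3.png

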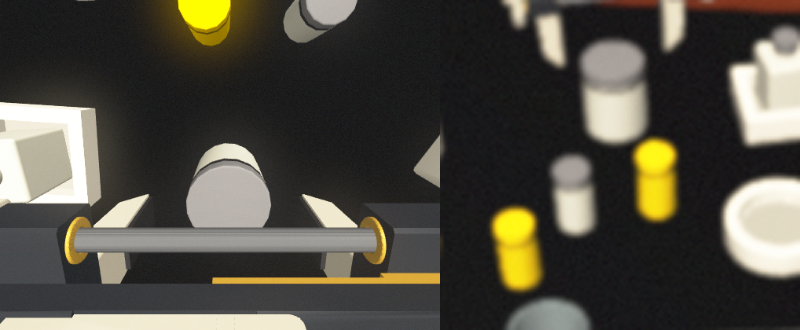

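The jar lid at (228,200) is centred between the fingers, and the bottle stands in its nest in the side view at (780,75). I'll descend and grip.

```bash
python3 -m creep '0.002 0 -0.02 0 0 0 100;0 0 -0.02 0 0 0 100;0 0 -0.012 0 0 0 100;0 0 0 0 0 0 0;0 0 0 0 0 0 0;0 0 0 0 0 0 0;0 0 0 0 0 0 0;0 0 0 0 0 0 0'
python3 -m creep '0 0 0 0 0 0 0;0 0 0 0 0 0 0'
```

```text
time: 9.05
tool_pos: [601.5, -326.8, 98.1]
tcp_rot: [3.14, 0.002, 1.88]
contact_force: [-0.2, 1.0, 0.3]
grip_width: 63.1
finger_force: 0.0
time: 9.22
tool_pos: [601.3, -326.7, 97.8]
tcp_rot: [3.141, 0.001, 1.88]
contact_force: [-1.7, 0.2, 4.6]
grip_width: 57.3
finger_force: 30.0
```

```bash
python3 -m creep '0 0 0.02 0 0 0 0;0 0 0.03 0 0 0 0;0 0 0.03 0 0 0 0;0 0 0.02 0 0 0 0;-0.015 0.013 0 0 0 0 0;-0.02 0.018 0 0 0 0 0;-0.025 0.022 0 0 0 0 0;-0.025 0.022 0 0 0 0 0' | head -2
python3 -m creep '-0.025 0.022 0 0 0 0 0;-0.025 0.022 0 0 0 0 0;-0.018 0.016 0 0 0 0 0;-0.0138 0.0127 0 0 0 0 0;0 0 0 0 0 0 0;0 0 0 0 0 0 0'
```

```text
time: 9.88
tool_pos: [514.8, -250.6, 196.4]
time: 10.38
tool_pos: [434.0, -178.4, 197.2]
tcp_rot: [3.141, 0.001, 1.88]
contact_force: [0.9, -0.3, -1.3]
grip_width: 57.5
finger_force: 30.0
```

```bash
python3 -m creep '0 0 -0.025 0 0 0 0;0 0 -0.025 0 0 0 0;0 0 -0.02 0 0 0 0;0 0 -0.01 0 0 0 0;0 0 -0.005 0 0 0 0;0 0 -0.0045 0 0 0 0;0 0 0 0 0 0 0;0 0 0 0 0 0 0'
```

```text
time: 11.05
tool_pos: [435.1, -179.4, 107.7]
tcp_rot: [3.14, 0.001, 1.88]
contact_force: [0.3, -0.2, -1.7]
grip_width: 57.0
finger_force: 30.0
```

```bash
python3 -m creep '0 0 -0.001 0 0 0 0;0 0 -0.001 0 0 0 0;0 0 0 0 0 0 0;0 0 0 0 0 0 0'
```

```text
time: 11.38
tool_pos: [435.1, -179.4, 107.2]
tcp_rot: [3.14, 0.003, 1.88]
contact_force: [-2.0, 0.6, 16.1]
grip_width: 57.5
finger_force: 30.0
```

```bash
python3 -m creep '0 0 0 0 0 0 80;0 0 0 0 0 0 90;0 0 0 0 0 0 100;0 0 0 0 0 0 100;0 0 0 0 0 0 100;0 0 0.03 0 0 0 100;0 0 0.04 0 0 0 100;0 0 0.025 0 0 -0.1 80' | tail -6
python3 -m creep '0.02 -0.001 0 0 0 -0.12 80;0.025 -0.001 0 0 0 -0.12 80;0.025 -0.001 0 0 0 -0.12 80;0.025 -0.001 0 0 0 -0.12 80;0.025 -0.001 0 0 0 -0.12 80;0.025 -0.001 0 0 0 -0.12 80;0.02 -0.0006 0 0 0 -0.12 80;0.018 0 0 0 0 -0.12 80' >/dev/null
python3 -m creep '0 0 0 0 0 -0.12 80;0 0 0 0 0 0 80;0 0 0 0 0 0 80'
```

```text
time: 12.05
tool_pos: [434.6, -179.0, 202.6]
tcp_rot: [3.141, 0.001, 1.78]
contact_force: [0.7, -0.9, 0.1]
grip_width: 88.1
finger_force: 0.0
time: 12.97
tool_pos: [616.9, -185.2, 199.5]
tcp_rot: [-3.14, 0.001, 0.703]
contact_force: [-1.3, 1.0, -1.1]
grip_width: 73.3
finger_force: 0.0
```

```bash
python3 -m creep '0.001 -0.001 -0.025 0 0 0 80;0 0 -0.025 0 0 0 80;0 0 -0.01 0 0 0 80;0 0 0 0 0 0 80;0 0 0 0 0 0 80' | head -2
python3 - <<'E'
from vis import *
a=viewer.capture('wrist');b=viewer.capture('side')
cv2.imwrite('pics/w4.png',np.hstack([cv2.resize(a[:,:,::-1],(440,330)),cv2.resize(b[90:200,210:330,::-1],(360,330),interpolation=cv2.INTER_CUBIC)]))
E
```

```text
time: 13.38
tool_pos: [618.0, -186.5, 140.5]
```

View pics/w4.png

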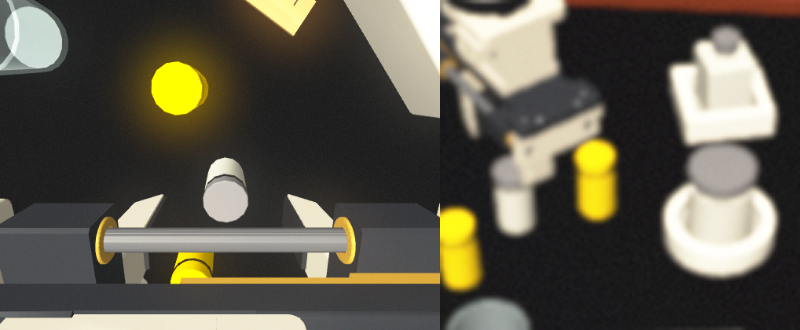

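The pot at (225,200) is centred with both yellow pots clear of the fingers, and the jar sits in its white nest at (722,210). I'll descend and grip.

```bash
python3 -m creep '0 0 -0.02 0 0 0 80;0 0 -0.02 0 0 0 80;0 0 -0.0105 0 0 0 80;0 0 0 0 0 0 0;0 0 0 0 0 0 0;0 0 0 0 0 0 0;0 0 0 0 0 0 0;0 0 0 0 0 0 0' >/dev/null
python3 -m creep '0 0 0 0 0 0 0;0 0 0 0 0 0 0;0 0 0 0 0 0 0;0 0 0 0 0 0 0'
```

```text
time: 14.48
tool_pos: [618.4, -186.4, 90.2]
tcp_rot: [3.141, -0.0, 0.7]
contact_force: [-1.3, -1.2, 4.0]
grip_width: 31.4
finger_force: 30.0
```

```bash
python3 -m creep '0 0 0.02 0 0 0 0;0 0 0.03 0 0 0 0;0 0 0.03 0 0 0 0;0 0 0.03 0 0 0 0;-0.008 0.016 0 0 0 0 0;-0.012 0.025 0 0 0 0 0;-0.014 0.029 0 0 0 0 0;-0.014 0.029 0 0 0 0 0' | head -2
python3 -m creep '-0.014 0.029 0 0 0 0 0;-0.014 0.029 0 0 0 0 0;-0.014 0.029 0 0 0 0 0;-0.014 0.029 0 0 0 0 0;-0.014 0.029 0 0 0 0 0;-0.014 0.029 0 0 0 0 0;-0.014 0.029 0 0 0 0 0;-0.012 0.028 0 0 0 0 0' >/dev/null
python3 -m creep '-0.008 0.018 0 0 0 0 0;-0.0046 0.0092 0 0 0 0 0;0 0 0 0 0 0 0;0 0 0 0 0 0 0'
```

```text
time: 15.15
tool_pos: [569.3, -86.7, 199.5]
time: 16.15
tool_pos: [447.8, 170.6, 199.7]
tcp_rot: [3.141, 0.0, 0.701]
contact_force: [0.3, -0.1, -0.5]
grip_width: 31.8
finger_force: 30.0
```

```bash
python3 -m creep '0 -0.0015 -0.03 0 0 0 0;0 0 -0.03 0 0 0 0;0 0 -0.02 0 0 0 0;0 0 -0.01 0 0 0 0;0 0 -0.005 0 0 0 0;0 0 -0.004 0 0 0 0;0 0 0 0 0 0 0;0 0 0 0 0 0 0' >/dev/null
python3 -m creep '0 0 -0.001 0 0 0 0;0 0 -0.0005 0 0 0 0;0 0 0 0 0 0 0;0 0 0 0 0 0 0'
```

```text
time: 17.15
tool_pos: [448.3, 169.2, 100.1]
tcp_rot: [3.14, -0.002, 0.7]
contact_force: [-0.2, -3.0, 5.6]
grip_width: 31.4
finger_force: 30.0
```

```bash
python3 -m creep '0 0 0 0 0 0 80;0 0 0 0 0 0 80;0 0 0 0 0 0 80;0 0 0 0 0 0 80;0 0 0 0 0 0 80;0 0 0.03 0 0 0 80;0 0 0.04 0 0 0 80;0 0 0.03 0 0 -0.112 80' | tail -6
python3 -m creep '0 -0.02 0 0 0 -0.112 80;0 -0.025 0 0 0 -0.112 80;0 -0.03 0 0 0 -0.112 80;0 -0.03 0 0 0 -0.112 80;0 -0.03 0 0 0 0 80;0 -0.03 0 0 0 0 80;0 0 0 0 0 0 80;0 0 0 0 0 0 80' | head -3
python3 -m creep '0 0 -0.03 0 0 0 80;0 0 -0.03 0 0 0 80;0 0 0 0 0 0 80;0 0 0 0 0 0 80'
python3 - <<'E'
from vis import *
a=viewer.capture('wrist');b=viewer.capture('side')
cv2.imwrite('pics/w5.png',np.hstack([cv2.resize(a[:,:,::-1],(440,330)),cv2.resize(b[190:300,230:350,::-1],(360,330),interpolation=cv2.INTER_CUBIC)]))
E
```

```text
time: 17.82
tool_pos: [447.6, 169.4, 201.0]
tcp_rot: [-3.142, 0.0, 0.588]
contact_force: [1.3, -0.1, -0.7]
grip_width: 73.0
finger_force: 0.0
time: 18.48
tool_pos: [447.6, 3.2, 199.2]
tcp_rot: [-3.142, 0.0, 0.137]
time: 18.82
tool_pos: [446.8, 5.4, 138.6]
tcp_rot: [-3.14, 0.004, 0.141]
contact_force: [0.2, -0.1, 0.9]
grip_width: 73.4
finger_force: 0.0
```

View pics/w5.png

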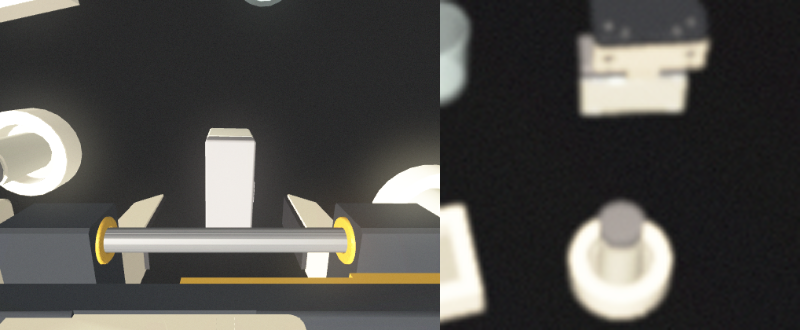

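The slide box is parallel and centred (230) between the fingers, and the pot stands in its nest. I'll descend and grip.

```bash
python3 -m creep '0.001 0 -0.02 0 0 0 80;0 0 -0.02 0 0 0 80;0 0 -0.0085 0 0 0 80;0 0 0 0 0 0 0;0 0 0 0 0 0 0;0 0 0 0 0 0 0;0 0 0 0 0 0 0;0 0 0 0 0 0 0' >/dev/null
python3 -m creep '0 0 0 0 0 0 0;0 0 0 0 0 0 0;0 0 0 0 0 0 0;0 0 0 0 0 0 0'
```

```text
time: 19.92
tool_pos: [448.9, 4.2, 91.2]
tcp_rot: [3.141, -0.001, 0.14]
contact_force: [-0.8, -0.5, 6.6]
grip_width: 33.9
finger_force: 29.9
```

```bash
python3 -m creep '0 0 0.02 0 0 0 0;0 0 0.03 0 0 0 0;0 0 0.03 0 0 0 0;0 0 0.03 0 0 0 0;0.01 0.012 0 0 0 0.03 0;0.018 0.02 0 0 0 0.03 0;0.02 0.024 0 0 0 0.03 0;0.02 0.024 0 0 0 0.03 0' | head -2
python3 -m creep '0.02 0.024 0 0 0 0.03 0;0.02 0.024 0 0 0 0.025 0;0.02 0.024 0 0 0 0 0;0.016 0.018 0 0 0 0 0;0.0151 0.0142 0 0 0 0 0;0 0 0 0 0 0 0;0 0 0 0 0 0 0;0 0 0 0 0 0 0'
```

```text
time: 20.58
tool_pos: [517.1, 85.1, 200.9]
time: 21.25
tool_pos: [607.0, 188.1, 200.0]
tcp_rot: [3.142, 0.002, 0.315]
contact_force: [-0.4, -0.4, -1.8]
grip_width: 33.2
finger_force: 29.9
```

```bash
python3 -m creep '0.001 0 -0.03 0 0 0 0;0 0 -0.03 0 0 0 0;0 0 -0.015 0 0 0 0;0 0 0 0 0 0 0;0 0 0 0 0 0 0' | head -3
python3 - <<'E'
from vis import *
a=viewer.capture('side');b=viewer.capture('scene')
cv2.imwrite('pics/w6.png',np.hstack([cv2.resize(x[:,:,::-1],(400,400),interpolation=cv2.INTER_CUBIC) for x in(a[230:330,160:260],b[190:290,335:435])]))
E
```

```text
time: 21.67
tool_pos: [608.1, 187.7, 125.5]
tcp_rot: [-3.141, 0.002, 0.314]
```

View pics/w6.png

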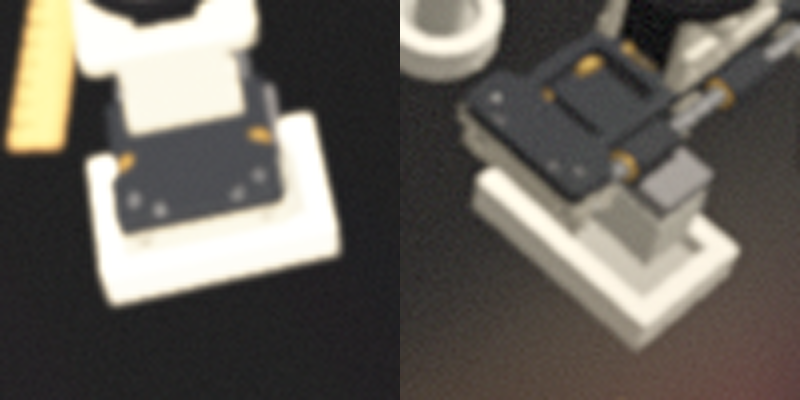

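The box hangs parallel to the oblong nest, over the recess. I'll lower it: floor contact should come near TCP z = 101.

```bash
python3 -m creep '0 0 -0.01 0 0 0 0;0 0 -0.008 0 0 0 0;0 0 -0.004 0 0 0 0;0 0 -0.002 0 0 0 0;0 0 -0.001 0 0 0 0;0 0 0 0 0 0 0;0 0 0 0 0 0 0'
```

```text
time: 22.35
tool_pos: [608.5, 188.5, 101.2]
tcp_rot: [3.141, 0.0, 0.315]
contact_force: [-4.7, -1.3, 5.3]
grip_width: 33.7
finger_force: 30.0
```

```bash
python3 -m creep '0 0 0 0 0 0 80;0 0 0 0 0 0 80;0 0 0 0 0 0 80;0 0 0 0 0 0 80;0 0 0 0 0 0 80;0 0 0.03 0 0 0 80;0 0 0.04 0 0 0 80;0 0 0.04 0 0 0 80' | tail -6
python3 -m creep '-0.02 0 0.03 0 0 0 80;-0.03 0 0.03 0 0 0 80;-0.03 0 0.03 0 0 0 80;-0.03 0 0.03 0 0 0 80;-0.03 0 0.02 0 0 0 80;-0.03 0 0 0 0 0 80;-0.02 0 0 0 0 0 80;0 0 0 0 0 0 80' | head -2
python3 - <<'E'
from vis import *
a=viewer.capture('side');b=viewer.capture('scene')
f=lambda x,w:cv2.resize(x[:,:,::-1],w,interpolation=cv2.INTER_CUBIC)
cv2.imwrite('pics/w7.png',np.hstack([f(a[90:390,160:340],(360,600)),f(b[130:330,80:480],(440,600))]) if 0 else np.hstack([f(a[100:390,165:335],(340,580)),f(b[135:335,90:470],(460,242)).copy() if 0 else cv2.copyMakeBorder(f(b[135:335,90:470],(460,242)),0,338,0,0,0)]))
E
```

```text
time: 23.02
tool_pos: [608.1, 188.4, 210.8]
tcp_rot: [-3.141, 0.003, 0.315]
contact_force: [0.2, 0.2, 0.3]
grip_width: 73.2
finger_force: 0.0
time: 23.68
tool_pos: [417.1, 188.7, 350.2]
```

View pics/w7.png

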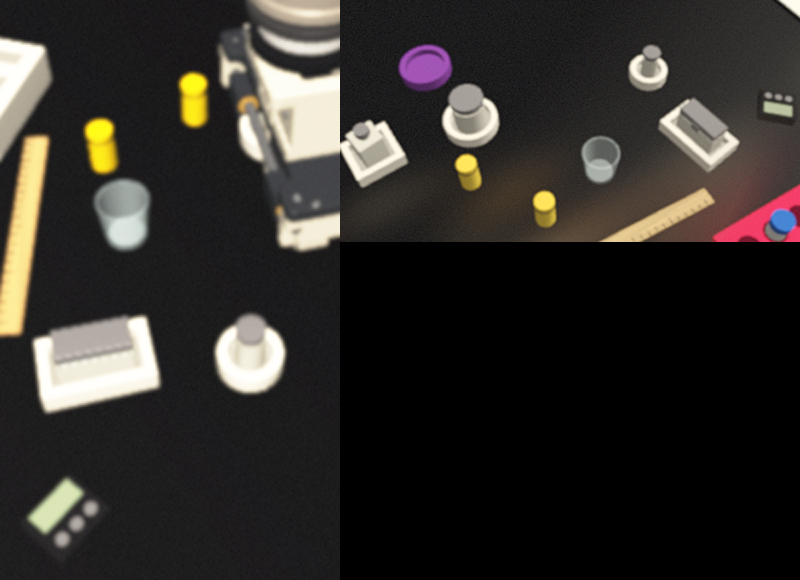

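All four containers stand upright in their nests, with the slide box at (98,345) and pot at (250,345) in the side view. The beaker (123,215) and timer (65,510) look unmoved. I'm handing the job in.

```bash
python3 -m creep '0 0 0 0 0 0 80;0 0 0 0 0 0 80' | tail -3; python3 -c "
from plant import order; print(order.close_job())"
```

```text
contact_force: [-0.5, -0.6, 0.0]
grip_width: 73.4
finger_force: 0.0
the job is handed in; nothing more can be done
None
```

I placed the jar, pot, bottle and slide box upright on the floors of their own nests without moving the beaker or timer, and handed the job in after about 24 s of robot time; the hand-in call returned no verdict.

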